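# Load a spring-fed magazine with ground blanks in order

## Robot

A 6-joint arm with a two-finger parallel gripper is mounted at the origin on the work surface. World frame = base frame: x ahead of the robot, y to its left, z up, the work surface at z = 0. Lengths are in mm, angles in rad, forces in N, time in s.
With the tool pointing down it reaches from about 300 to 850 mm from the base axis. Payload 4.2 kg.
Tool frame: the origin (TCP) lies at the very end of the fingers, on their centre line; the grasp point (between the pads) lies 19 mm behind it; z points along the fingers, y is the line along which they close (so a half turn about z gives the same grasp; the last joint's range is limited). The gripper opens to 91 mm and grips with 3 to 60 N. Pads are 32 mm wide; open, the fingers measure 118 mm over their backs; the gripper's body (76 mm by 178 mm) begins 60 mm behind the grasp point.
Start: joints at [-1.167, 0.32, 1.565, -0, 1.257, -0.02], TCP at [236.461, -524.147, 213.976] pointing down, gripper open.
Joint ranges: [-3.11, 3.11], [-0.84, 2.01], [0.21, 2.61], [-1.34, 4.49], [0.05, 2.63], [-2.56, 2.56]. Speed limits (rad/s): [2.57, 2.57, 3.14, 3.14, 3.14, 3.14].

## Interface

Orientations are given as a unit quaternion [x, y, z, w].
In Python, from station import arm, eyes, ticket, cut_out gives the robot as it stands. The module is installed in compiled form; this text tells all that it offers.
- The arm moves only by the shell command python3 -m pendant 'ROWS' [OPENING]. ROWS is JSON, a list of rows, each an object with "travel": the shift along the tool's x, y, z normalised to -1 to 1, where 1 is 0.8 m, a list of three; "turn": the turn, a rotation vector about the tool's x, y, z normalised to -1 to 1, where 1 is 90 degrees, a list of three. In form: [{"travel": [x, y, z], "turn": [rx, ry, rz]}, ...]. A call has 1 to 8 rows; each row shifts and turns the commanded pose from where the row before left it, along the tool's axes as they then stand; what a row does not reach is not made up. A row lasts 1/12 s, in which the tool goes at most 41.7 mm and 7.16 degrees, less where a joint would pass 70% of its speed; a pose out of reach is approached as far as the arm can. A call with a number of a shift or a turn outside -1 to 1 is refused whole. A call with a gripper value outside its range is refused whole. OPENING is the opening, from -1 (shut) to 1 (fully open), set as the call begins (- or left out, the last holds). The fingers move at their own pace and stop on an object; the grip force is fixed at half the most. Time passes only in rows, so rows that do not move let the fingers close. It gives the time, the measured TCP pose, the force, the opening and the grip force at its end, in the units of the state.
- arm.get_state(): the state, without advancing time (a new reading comes with each control period).
- eyes.read_camera(name): name is "scene" or "top"; returns the picture (400x640x3 uint8, red, green, blue); there is no depth.
- eyes.camera_model(name): a dict with "fx", "fy", "cx", "cy" (pixels), "view" (4x4, takes a point from world to camera coordinates). Camera axes: x right, y down, z forward; pixel columns grow to the right and rows downward; lengths in mm; the calibration is good to about 2 mm. A picture is of the moment at which its call begins. camera_model takes no time and is no camera call.
- ticket.finish_job(): hands the job in; it is judged then, once.
Trained networks look in the newest picture that a camera, given by its name, has taken for a name from the list of things; names that differ only in an ending like _2 or _b are one class to them, and where a whole thing is asked for, a point or a joint stands for the part that bears it (a point fixed in the world has none). Each returns a list of dicts, best first, with "conf" (0 to 1); they miss things now and then, are a little off and sometimes report something else, mostly with a low value. They report only what shows in the picture. A call takes as long as a camera call. They do not tell look-alikes from the thing itself.
- cut_out(query, camera): "mask" (400x640 bool, what is visible of it) and "centre" ([column, row] in pixels, amid what is visible of it).
The state is a dict: "t": time; "joint_pos": joint angles; "joint_vel": joint speeds; "tau": joint torques, N m; "ee_pos": TCP position; "orientation": TCP orientation; "ft_force": force on the tool from outside, world axes, zero at the start; "torque": the same for the moment, N m; "width": opening from 0.0 (shut) to 1.0 (fully open); "finger_force": force on a finger pad.
Only numpy, scipy, OpenCV 4.12 (cv2) and the standard library are available. Lean on these libraries where they do the work, as an engineer would, in place of code of your own. Each camera call takes 0.05 s, during which the arm holds its last target. There are 200 camera calls.

## Task

Load the spring magazine for the next machine, bottom to top: the blank with the two round holes, on it the black separator so that the ground faces do not touch, then the slotted blank, and last the cover with the handle. Push each one straight down against the spring until both catches have snapped back over it. Leave the tin, the magnet block and the red pot where they are.

Things in the scene. Friction and masses are not known exactly. Their poses are not given: they have to be found in the camera images.
- magazine: Spring magazine fixed to the bench: aluminium base 136 x 70 x 10 mm, long side along its x, blue catch blocks at both ends. Four corner guides form an open-topped well 83 (x) by 48 mm (y), straight to 69 mm above the bench, flaring to 81 mm (7 mm wider all round). Long sides are open for |x| < 28 mm: fingers may go down there. Origin: centre of the underside; z up. The same end for end.
- catches (a point): Centre of the well at the flat underside of the two spring catches, 55 mm above the bench. In the middle of each end a steel catch, 14 mm wide, stands 5 mm into the well, bevelled up to 73 mm. A plate pushed down spreads them (3 to 10 N in all, also while held); press its top some 4 mm below this point: they snap back over it and the follower's spring holds it up against them.
- follower (a joint): Brass follower plate in the well (79 x 43 x 6 mm) on its spring: 0 m when empty (top 54 mm above the bench), growing as it is pressed down, at most 0.037 m. Spring 4 N at 0, plus 250 N per metre. About 0.027 m with all four pieces in.
- bored_blank: Ground steel blank 80 x 45 x 8 mm, 0.2 kg, with two round through holes of 21 mm, at 23 mm either side of its centre on the long axis. Lies flat. Origin: centre of its underside; x along the 80 mm, z up. The grasp is plain: 45 mm across, from above.
- separator: Plain black plastic plate without holes, 80 x 45 x 6 mm, 0.03 kg. Lies flat. Origin: centre of its underside; x along the 80 mm, z up. The grasp is plain: 45 mm across, from above.
- slotted_blank: Ground steel blank 80 x 45 x 8 mm, 0.2 kg, with two straight through slots of 10 x 29 mm lying across it, at 23 mm either side of its centre on the long axis. Lies flat. Origin: centre of its underside; x along the 80 mm, z up. The grasp is plain: 45 mm across, from above.
- cover: Cover plate: aluminium, 80 x 45 x 6 mm, with a black handle bar on top, 44 mm long (along x), 14 mm wide (y), from 6 to 30 mm above the underside; 0.09 kg in all. Take it by the bar from above. Origin: centre of its underside; x along the 80 mm, z up.
- tin: Bystander: round brass-coloured tin, 68 mm across, 38 mm high, standing on the bench. Origin: centre of its underside.
- magnet_block: Bystander: dark steel magnet block 65 x 50 mm, 56 mm high. Origin: centre of its underside.
- wax_pot: Bystander: red pot 52 mm across, 40 mm high. Origin: centre of its underside.
Things that resemble listed ones, but are neither listed nor needed, are in the scene too. Several things have the shape of the cover; the one meant has the colours described above.

How it is judged (in metres and radians):
On the way, in this order (a step that is already met when the one before it is completed fails the run):
1. the blank with the round holes is pushed in under the catches, on the follower (z of bored_blank in the frame of magazine below 0.049 m and horizontal distance between bored_blank and magazine below 0.004 m and angle between bored_blank's own z axis and vertical below 0.08 rad and angle between the x axis of bored_blank and the x axis of magazine, either way round below 0.12 rad), for 0.2 s.
2. the separator is pushed in under the catches, on the bored blank (z of separator in the frame of magazine below 0.051 m and horizontal distance between separator and magazine below 0.004 m and angle between separator's own z axis and vertical below 0.08 rad and angle between the x axis of separator and the x axis of magazine, either way round below 0.12 rad and z of separator in the frame of bored_blank between 0.005 and 0.011 m), for 0.2 s.
3. the slotted blank is pushed in under the catches, on the separator (z of slotted_blank in the frame of magazine below 0.049 m and horizontal distance between slotted_blank and magazine below 0.004 m and angle between slotted_blank's own z axis and vertical below 0.08 rad and angle between the x axis of slotted_blank and the x axis of magazine, either way round below 0.12 rad and z of slotted_blank in the frame of separator between 0.003 and 0.009 m), for 0.2 s.
4. the cover is pushed in under the catches, on the slotted blank (z of cover in the frame of magazine below 0.051 m and horizontal distance between cover and magazine below 0.004 m and angle between cover's own z axis and vertical below 0.08 rad and angle between the x axis of cover and the x axis of magazine, either way round below 0.12 rad and z of cover in the frame of slotted_blank between 0.005 and 0.011 m), for 0.2 s.
At the end, for the whole second after the job is handed in: Under both catches, bottom to top: bored blank, separator, slotted blank, cover; each on the one below (3 mm), centred in the magazine (4 mm), in line (0.12 rad), level (0.08 rad); cover top at most 2 mm above the catches' underside, follower down 24 to 32 mm; all released and at rest (all of step 1 and all of step 2 and all of step 3 and all of step 4 and linear speed of each of bored_blank, separator, slotted_blank, cover below 0.02 m/s and angular speed of each of bored_blank, separator, slotted_blank, cover below 0.2 rad/s and value of joint follower between 0.024 and 0.032 m); the robot touches nothing.
It fails at once if the brass tin is moved by more than 20 mm (distance of tin from where it was at the start of the episode above 0.02 m).
It fails at once if the magnet block is moved by more than 20 mm (distance of magnet_block from where it was at the start of the episode above 0.02 m).
It fails at once if the red pot is moved by more than 20 mm (distance of wax_pot from where it was at the start of the episode above 0.02 m).
It also fails if it takes over 120 s, if anything falls off the work surface, if the arm or the gripper's body presses on something with over 40 N, if the wrist force passes 120 N, or if a joint passes its speed limit or range.

## Working session

There is one attempt and no reset: what is moved stays moved. The work goes in short steps, Python scripts to look and compute and a shell command to move; the robot and the scene stay as the last step left them, time stands still between calls to the robot, and variables do not carry over. Pictures are saved under pics/ and viewed, at most 14 in all, crops included, and the job is handed in when it is done.

```bash
mkdir -p pics; python3 - <<'E'
from station import arm, eyes
import cv2
for n in("scene","top"):
    im=eyes.read_camera(n); cv2.imwrite(f"pics/{n}0.png",im[:,:,::-1])
    m=eyes.camera_model(n); print(n,{k:m[k] for k in("fx","fy","cx","cy")}); print(m["view"])
s=arm.get_state(); print(s["t"],s["ee_pos"],s["orientation"],s["width"],s["ft_force"])
E
```

```text
scene {'fx': 480.69860689494664, 'fy': 480.69860689494664, 'cx': 328.007176164396, 'cy': 205.20368240946743}
[[-2.30106559e-01  9.72942273e-01  2.08400046e-02  1.32625906e+02]
 [ 5.55228249e-01  1.48841756e-01 -8.18271180e-01 -2.76150165e+02]
 [-7.99232484e-01 -1.76718606e-01 -5.74454498e-01  1.78692654e+03]
 [ 0.00000000e+00  0.00000000e+00  0.00000000e+00  1.00000000e+00]]
top {'fx': 402.67472287559315, 'fy': 402.67472287559315, 'cx': 324.6075547642526, 'cy': 200.8056367398337}
[[-6.63119783e-03 -9.99977355e-01 -1.14772035e-03  1.00996198e+01]
 [-9.80532796e-01  6.72748805e-03 -1.96240102e-01  6.20920989e+02]
 [ 1.96243379e-01 -1.75929494e-04 -9.80555203e-01  9.12354435e+02]
 [ 0.00000000e+00  0.00000000e+00  0.00000000e+00  1.00000000e+00]]
0.1 [ 236.29016315 -523.71731812  213.20654683] [ 9.77630501e-01  2.10328260e-01 -1.36526087e-04 -7.79489584e-04] 0.9997747708212433 [-0.41748661 -0.06003853  0.09089987]
```

View pics/scene0.png

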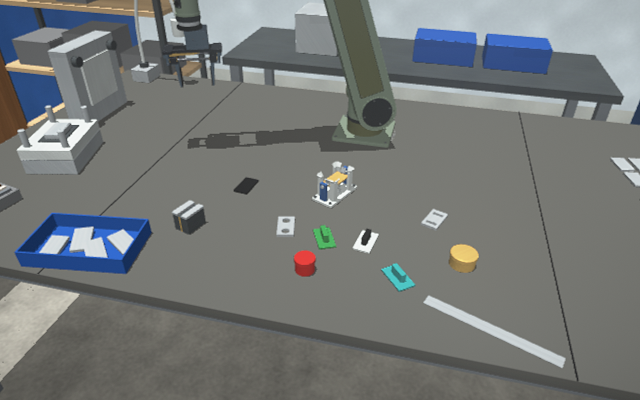

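View pics/top0.png

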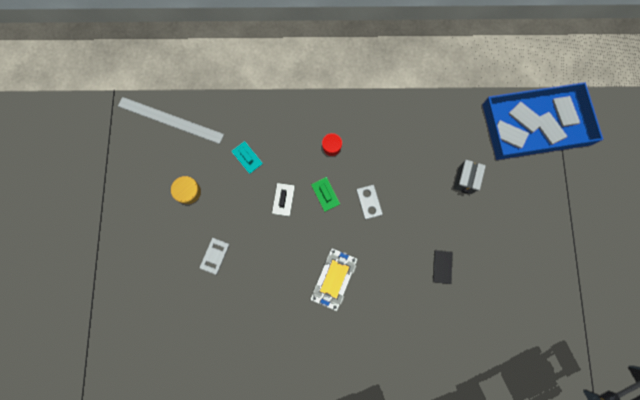

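The top picture shows the bored blank at about (370,201), slotted blank (214,256), separator (443,266), the white cover with black bar (284,199) and the magazine (334,280). The green and teal covers are decoys. The scene view agrees. Next I'll measure.

```bash
cat > h.py <<'E'
import numpy as np, cv2
from scipy.optimize import least_squares
from station import arm, eyes, cut_out
CM={n:eyes.camera_model(n) for n in("scene","top")}
def ray(n,p):
    m=CM[n];V=np.array(m["view"]);R,t=V[:3,:3],V[:3,3]
    d=np.c_[(p[:,0]-m["cx"])/m["fx"],(p[:,1]-m["cy"])/m["fy"],np.ones(len(p))]@R
    return -R.T@t,d
def plane(n,p,z):
    c,d=ray(n,np.atleast_2d(np.asarray(p,float)));return (c+d*((z-c[2])/d[:,2])[:,None])[:,:2]
def proj(n,P):
    m=CM[n];V=np.array(m["view"]);q=P@V[:3,:3].T+V[:3,3]
    return np.c_[q[:,0]/q[:,2]*m["fx"]+m["cx"],q[:,1]/q[:,2]*m["fy"]+m["cy"]]
def tri(pa,pb):
    (c1,d1),(c2,d2)=ray("scene",np.atleast_2d(pa).astype(float)),ray("top",np.atleast_2d(pb).astype(float))
    d1,d2=d1[0],d2[0];k=np.linalg.lstsq(np.c_[d1,-d2],c2-c1,rcond=None)[0]
    a,b=c1+k[0]*d1,c2+k[1]*d2;return (a+b)/2,np.linalg.norm(a-b)
def rect(n,mask,z):
    ys,xs=np.nonzero(mask);w=plane(n,np.c_[xs,ys],z)
    (c,s,a)=cv2.minAreaRect(w.astype(np.float32))
    if s[0]<s[1]: s=s[::-1];a+=90
    return np.round(c,1),np.round(w.mean(0),1),np.round(s,0),round((a+90)%180-90,1)
E
python3 - <<'E'
from h import *
D={}
for n in CM:
    eyes.read_camera(n)
    for q,z in(("bored_blank",8),("separator",6),("slotted_blank",8),("cover",6),("magazine",40),("follower",54),("tin",19),("magnet_block",56),("wax_pot",20)):
        for r in cut_out(q,n)[:4]:
            if r["conf"]>.3:
                D.setdefault((q,n),[]).append(r["mask"])
                print(n,q,round(r["conf"],2),np.round(r["centre"],1),r["mask"].sum(),*rect(n,r["mask"],z))
import pickle;pickle.dump(D,open("masks.pkl","wb"))
E
```

```text
scene bored_blank 0.89 [290.1 224.8] 341 [ 637.9 -100.9] [ 638.3 -101.1] [84. 47.] 14.8
scene separator 0.68 [244.6 185.5] 232 [ 473.  -278.9] [ 473.8 -278.8] [84. 48.] -5.6
scene slotted_blank 0.7 [433.  221.9] 324 [503.5 285.3] [505. 285.] [88. 48.] -21.3
scene slotted_blank 0.69 [244.4 185.3] 244 [ 474.3 -277.2] [ 475.3 -277. ] [87. 48.] -6.3
scene cover 0.78 [327.3 236.9] 388 [652.6   5.7] [655.9   7.7] [99. 46.] 26.2
scene cover 0.74 [398.7 276.9] 488 [756.1 212.7] [757.6 213.8] [86. 48.] 38.8
scene cover 0.7 [362.3 240.7] 358 [637.6 118.4] [642.1 117.5] [93. 44.] -8.3
scene magazine 0.76 [337. 183.] 1173 [441.2  -7.9] [454.5  -8.3] [248. 118.] 7.8
scene follower 0.66 [335.9 183.5] 1208 [462.9  -3.2] [475.6  -4.8] [243. 115.] 7.5
scene follower 0.46 [337.1 178.4] 158 [438.1  -7.1] [433.5  -4.2] [68. 48.] -15.6
scene tin 0.96 [463.  257.1] 686 [661.7 360.4] [662.2 361.6] [106.  71.] -14.6
scene magnet_block 0.73 [189.4 214.5] 751 [ 721.4 -334.9] [ 722.8 -333.9] [142.  77.] 30.5
top bored_blank 0.7 [367.8 203.2] 456 [ 628.9 -107.2] [ 628.4 -108.2] [81. 45.] 16.4
top separator 0.67 [441.7 265.7] 651 [ 464.1 -285.2] [ 464.2 -284.9] [82. 47.] -3.4
top slotted_blank 0.61 [212.3 257.4] 588 [495. 281.] [494.9 280.8] [82. 49.] -19.9
top cover 0.92 [247.1 156.9] 525 [751.8 209.4] [751.5 209.3] [83. 45.] 38.6
top cover 0.89 [320.8 195.2] 559 [651.5   4.8] [651.    4.5] [82. 47.] 25.9
top cover 0.75 [281.5 198.6] 542 [637.8 112.3] [637.6 112.2] [80. 45.] -8.8
top magazine 0.72 [335.3 280. ] 1619 [436.3 -15.3] [435.3 -14.3] [133.  71.] -22.4
top follower 0.56 [329.9 276.7] 617 [437.2 -14.9] [437.3 -14.9] [79. 45.] -23.8
top tin 0.8 [183.9 191.3] 699 [660.4 359.7] [659.9 360.1] [82. 69.] 63.1
top magnet_block 0.6 [469.1 180.2] 798 [ 680.3 -348.4] [ 680.  -348.5] [84. 64.] -18.2
top wax_pot 0.72 [332.3 145.5] 366 [779.8 -13. ] [780.1 -13.1] [60. 49.] -0.4
```

```bash
cat > seg.py <<'E'
from h import *
S={"bored_blank":((290,225),(369,201),8),"separator":((246,185),(443,266),6),"slotted_blank":((434,219),(214,256),8),"cover":((366,241),(284,199),6)}
def seg(n,im,c,r=30):
    x0,y0=c[0]-r,c[1]-r;roi=cv2.resize(im[y0:y0+2*r,x0:x0+2*r],None,fx=4,fy=4,interpolation=cv2.INTER_CUBIC).astype(float)
    bg=np.median(roi.reshape(-1,3),0);d=np.abs(roi-bg).max(2)
    fgv=np.percentile(d[100:140,100:140],60);m=(d>fgv/2).astype(np.uint8)
    m=cv2.morphologyEx(m,cv2.MORPH_CLOSE,np.ones((25,25),np.uint8)) if n!="sep" else m
    k,l,st,_=cv2.connectedComponentsWithStats(m);i=l[110:130,110:130].max() if l[120,120]==0 else l[120,120]
    ys,xs=np.nonzero(l==i);return np.c_[(xs+.5)/4-.5+x0,(ys+.5)/4-.5+y0]
def prect(cam,p,z):
    w=plane(cam,p,z);c,s,a=cv2.minAreaRect(w.astype(np.float32))
    if s[0]<s[1]:s=s[::-1];a+=90
    return np.array(c),np.array(s),(a+90)%180-90
E
python3 - <<'E'
from seg import *
ims={n:cv2.imread(f"pics/{n}0.png")[:,:,::-1] for n in CM}
for q,(cs,ct,z) in S.items():
    cc={}
    for n,c in(("scene",cs),("top",ct)):
        p=seg(q,ims[n],c);c2,s,a=prect(n,p,z);cc[n]=proj(n,np.array([[*c2,z]]))[0]
        print(q,n,cc[n].round(1),c2.round(1),s.round(1),round(a,1),"mean",plane(n,p,z).mean(0).round(1))
    t=tri(cc["scene"],cc["top"]);print("   tri",t[0].round(1),t[1].round(1))
for n,(x,y) in {"top":(300,235),"scene":(300,150)}.items():
    cv2.imwrite(f"pics/mag_{n}.png",cv2.resize(ims[n][y:y+80,x:x+80,::-1],None,fx=7,fy=7,interpolation=cv2.INTER_CUBIC))
E
```

```text
bored_blank scene [285.3 225. ] [ 633.4 -104.9] [80.8 45.5] 14.8 mean [ 634.2 -104.6]
bored_blank top [369.1 201.3] [ 629.6 -107.7] [81.3 46.3] 14.5 mean [ 629.3 -107.7]
   tri [ 629.9 -107.1    5.2] 2.0
separator scene [245.9 185.2] [ 472.3 -280.2] [87.5 49.9] -6.9 mean [ 473.5 -280.3]
separator top [442.2 266.7] [ 463.7 -284.3] [81.2 47.4] -6.5 mean [ 463.5 -284.3]
   tri [ 4.637e+02 -2.850e+02  1.000e-01] 1.9
slotted_blank scene [434.3 218. ] [497.  284.4] [83. 46.] -20.9 mean [497.8 284.3]
slotted_blank top [213.8 255.5] [494.8 282.4] [81.4 46.4] -20.8 mean [494.5 282.5]
   tri [494.9 283.7   6.2] 1.6
cover scene [365.7 239.8] [637.8 115.5] [96.2 47.6] -8.6 mean [641. 115.]
cover top [283. 199.] [637.6 112.6] [84.1 48.6] -8.7 mean [637.3 112.6]
   tri [637.5 114.    5.5] 2.9
```

View pics/mag_top.png

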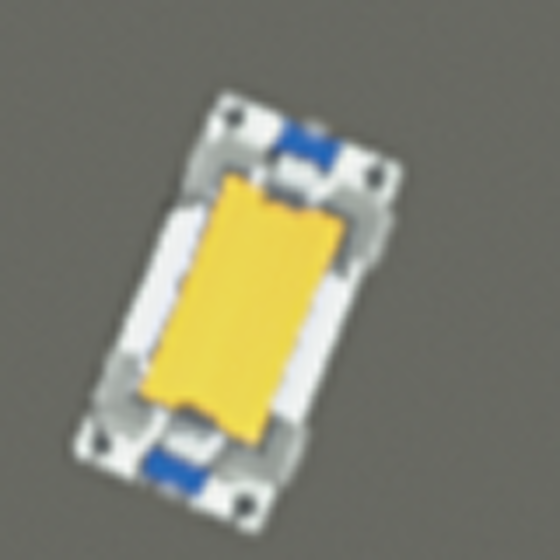

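View pics/mag_scene.png

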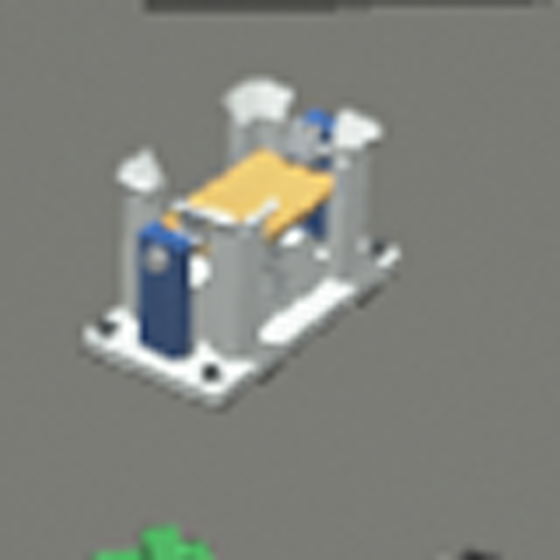

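The crops show the follower corners (top crop) at (225,172), (345,218), (262,442), (140,395) and base corners at (225,92), (402,165), (262,532), (75,458), and in the scene crop base front corners at (85,330), (220,400), (400,255).

```bash
python3 - <<'E'
from seg import *
ims={n:cv2.imread(f"pics/{n}0.png")[:,:,::-1] for n in CM}
f=lambda l,x,y:(np.array(l,float)+.5)/7-.5+[x,y]
base=f([(225,92),(402,165),(262,532),(75,458)],300,235)
W=plane("top",base,10);print("base corners",W.round(1).tolist(),W.mean(0).round(1),np.linalg.norm(W-np.roll(W,1,0),axis=1).round(1),prect("top",base,10))
for n,(x,y) in {"top":(300,235),"scene":(300,150)}.items():
    roi=cv2.resize(ims[n][y:y+80,x:x+80],None,fx=4,fy=4,interpolation=cv2.INTER_CUBIC).astype(int)
    m=(roi[:,:,0]-roi[:,:,2])>60
    k,l,st,_=cv2.connectedComponentsWithStats(m.astype(np.uint8));i=1+st[1:,4].argmax()
    ys,xs=np.nonzero(l==i);p=np.c_[(xs+.5)/4-.5+x,(ys+.5)/4-.5+y]
    c,s,a=prect(n,p,54);print(n,"foll",c.round(1),s.round(1),a, "mean",plane(n,p,54).mean(0).round(1),p.mean(0).round(1))
# scene visible base corners at z=10
sb=f([(85,330),(220,400),(400,255)],300,150);w=plane("scene",sb,10);print("scene base",w.round(1).tolist(),"diag mid",((w[0]+w[2])/2).round(1),np.linalg.norm(np.diff(w,axis=0),axis=1))
# heights: diag mid of base from both views
a=(base[1]+base[3])/2 # any
print("tri base centre",tri((sb[0]+sb[2])/2,base.mean(0)))
E
```

```text
base corners [[512.0, -11.0], [485.8, -73.4], [360.5, -22.3], [385.8, 42.3]] [436.  -16.1] [137.   67.7 135.4  69.3] (array([435.54910278, -16.14488602]), array([137.03709412,  69.32447815]), -22.75751495361328)
top foll [436.2 -15.4] [80.5 44.3] -22.853897094726562 mean [436.2 -15.1] [334.1 278.6]
scene foll [429.1  -7.2] [55.3 46.4] -23.085914611816406 mean [427.8  -7.6] [337.5 176.7]
scene base [[486.3, -70.5], [521.1, -4.6], [394.8, 46.3]] diag mid [440.6 -12.1] [ 74.50282211 136.09320538]
tri base centre (array([435.09576573, -15.20463485,   5.68058252]), np.float64(1.4898538322732875))
```

```bash
cat > plan.py <<'E'
import sys,numpy as np
from scipy.spatial.transform import Rotation as Ro
from station import arm
def plan(legs,step=34,dstep=6.5):
    """legs: list of (x,y,z,yawdeg of tool x); prints rows count and the constant row for each"""
    s=arm.get_state();p=np.array(s["ee_pos"]);X=Ro.from_quat(s["orientation"]).as_matrix()
    yaw=np.degrees(np.arctan2(X[1,0],X[0,0]));print("t",round(s["t"],2),"at",p.round(1),"yaw",round(yaw,2),"j",np.round(s["joint_pos"],2),"F",np.round(s["ft_force"],1),"w",round(s["width"]*91,1))
    for x,y,z,a in legs:
        D=np.array([x,y,z])-p;da=(a-yaw+180)%360-180
        n=int(max(np.ceil(np.linalg.norm(D)/step),np.ceil(abs(da)/dstep),1))
        M=sum(np.array([[np.cos(t),np.sin(t)],[np.sin(t),-np.cos(t)]]) for t in np.radians(yaw+da/n*np.arange(n)))
        xy=np.linalg.solve(M,D[:2])
        print(n,"rows travel",[round(v/800,4) for v in (*xy,-D[2]/n)],"turn z",round(-da/n/90,4));p=np.array([x,y,z]);yaw=a
if __name__=="__main__": plan([tuple(map(float,a.split(","))) for a in sys.argv[1:]])
E
python3 plan.py 629.6,-107.7,150,14.5 629.6,-107.7,20,14.5 629.6,-107.7,2.5,14.5
```

```text
t 1.1 at [ 236.4 -524.1  214. ] yaw 24.28 j [-1.17  0.32  1.56  0.    1.26 -0.02] F [ 0.1 -0.  -1.2] w 91.1
17 rows travel [np.float64(0.0376), np.float64(-0.0191), np.float64(0.0047)] turn z 0.0064
4 rows travel [np.float64(0.0), np.float64(-0.0), np.float64(0.0406)] turn z -0.0
1 rows travel [np.float64(0.0), np.float64(-0.0), np.float64(0.0219)] turn z -0.0
```

```bash
python3 -m pendant '[{"travel":[0.0376,-0.0191,0.0047],"turn":[0,0,0.0064]},{"travel":[0.0376,-0.0191,0.0047],"turn":[0,0,0.0064]},{"travel":[0.0376,-0.0191,0.0047],"turn":[0,0,0.0064]},{"travel":[0.0376,-0.0191,0.0047],"turn":[0,0,0.0064]},{"travel":[0.0376,-0.0191,0.0047],"turn":[0,0,0.0064]},{"travel":[0.0376,-0.0191,0.0047],"turn":[0,0,0.0064]},{"travel":[0.0376,-0.0191,0.0047],"turn":[0,0,0.0064]},{"travel":[0.0376,-0.0191,0.0047],"turn":[0,0,0.0064]}]' 0.45
python3 -m pendant '[{"travel":[0.0376,-0.0191,0.0047],"turn":[0,0,0.0064]},{"travel":[0.0376,-0.0191,0.0047],"turn":[0,0,0.0064]},{"travel":[0.0376,-0.0191,0.0047],"turn":[0,0,0.0064]},{"travel":[0.0376,-0.0191,0.0047],"turn":[0,0,0.0064]},{"travel":[0.0376,-0.0191,0.0047],"turn":[0,0,0.0064]},{"travel":[0.0376,-0.0191,0.0047],"turn":[0,0,0.0064]},{"travel":[0.0376,-0.0191,0.0047],"turn":[0,0,0.0064]},{"travel":[0.0376,-0.0191,0.0047],"turn":[0,0,0.0064]}]'
python3 -m pendant '[{"travel":[0.0376,-0.0191,0.0047],"turn":[0,0,0.0064]},{"travel":[0,0,0],"turn":[0,0,0]},{"travel":[0,0,0],"turn":[0,0,0]}]'
python3 - <<'E'
from h import *
from plan import plan
im=eyes.read_camera("top");cv2.imwrite("pics/t1.png",cv2.resize(im[120:280,250:490,::-1],None,fx=3.3,fy=3.3,interpolation=cv2.INTER_CUBIC))
plan([(629.6,-107.7,30,14.5),(629.6,-107.7,2.5,14.5)])
E
```

```text
t: 1.77
ee_pos: [413.6, -318.5, 183.9]
orientation: [0.985, 0.171, 0.0, 0.0]
ft_force: [0.6, -0.4, -0.2]
width: 0.727
finger_force: 0.0
t: 2.43
ee_pos: [606.0, -129.1, 153.7]
orientation: [0.991, 0.131, 0.0, 0.0]
ft_force: [-0.2, -0.5, 1.2]
width: 0.726
finger_force: 0.0
t: 2.68
ee_pos: [630.6, -106.7, 149.2]
orientation: [0.992, 0.128, -0.001, -0.0]
ft_force: [-0.0, -0.1, 0.6]
width: 0.721
finger_force: 0.0
t 2.73 at [ 629.8 -107.7  149.6] yaw 14.56 j [-0.19  0.46  1.5  -0.    1.17  1.13] F [0.  0.7 0.6] w 66.1
4 rows travel [np.float64(-0.0), np.float64(-0.0), np.float64(0.0374)] turn z 0.0002
1 rows travel [np.float64(0.0), np.float64(-0.0), np.float64(0.0344)] turn z -0.0
```

View pics/t1.png

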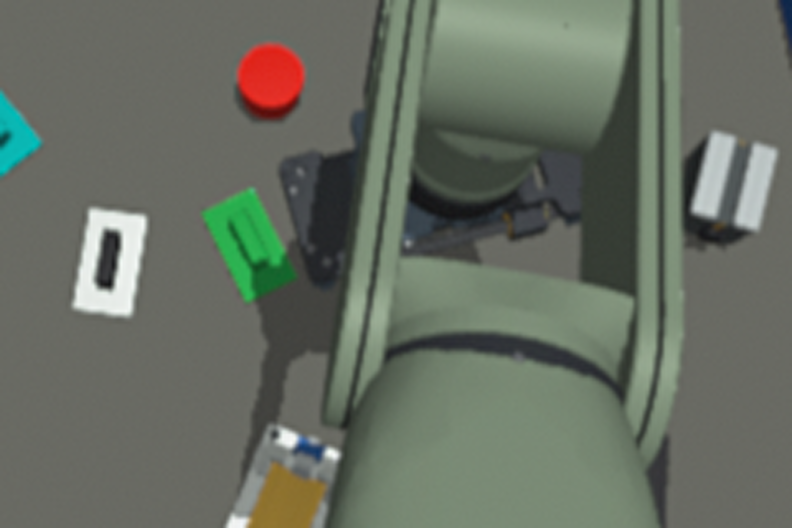

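The top view is blocked by the arm above the bored blank at (500,300); nothing has been disturbed. I'm descending and gripping.

```bash
python3 -m pendant '[{"travel":[0,0,0.0374],"turn":[0,0,0]},{"travel":[0,0,0.0374],"turn":[0,0,0]},{"travel":[0,0,0.0374],"turn":[0,0,0]},{"travel":[0,0,0.0374],"turn":[0,0,0]},{"travel":[0,0,0.017],"turn":[0,0,0]},{"travel":[0,0,0.017],"turn":[0,0,0]},{"travel":[0,0,0],"turn":[0,0,0]}]'
python3 -m pendant '[{"travel":[0,0,0],"turn":[0,0,0]},{"travel":[0,0,0],"turn":[0,0,0]},{"travel":[0,0,0],"turn":[0,0,0]},{"travel":[0,0,0],"turn":[0,0,0]},{"travel":[0,0,0],"turn":[0,0,0]},{"travel":[0,0,0],"turn":[0,0,0]}]' -1
python3 -m pendant '[{"travel":[0,0,-0.03],"turn":[0,0,0]},{"travel":[0,0,-0.04],"turn":[0,0,0]},{"travel":[0,0,-0.04],"turn":[0,0,0]},{"travel":[0,0,-0.04],"turn":[0,0,0]},{"travel":[0,0,0],"turn":[0,0,0]},{"travel":[0,0,0],"turn":[0,0,0]}]'
python3 - <<'E'
from h import *
from plan import plan
im=eyes.read_camera("scene");cv2.imwrite("pics/s1.png",cv2.resize(im[130:280,190:390,::-1],None,fx=4,fy=4,interpolation=cv2.INTER_CUBIC))
plan([(436,-15.8,130,-22.8)])
E
```

```text
t: 3.32
ee_pos: [628.4, -109.3, 1.8]
orientation: [0.992, 0.125, -0.001, -0.0]
ft_force: [0.0, -1.0, -0.1]
width: 0.725
finger_force: 0.0
t: 3.82
ee_pos: [629.9, -108.2, 3.9]
orientation: [0.992, 0.126, 0.0, 0.0]
ft_force: [-2.9, -1.5, 4.8]
width: 0.488
finger_force: 30.0
t: 4.32
ee_pos: [631.1, -108.0, 124.9]
orientation: [0.992, 0.126, 0.002, 0.001]
ft_force: [-0.1, 0.5, -2.6]
width: 0.489
finger_force: 30.0
t 4.37 at [ 629.6 -107.8  122.8] yaw 14.5 j [-0.19  0.48  1.54 -0.    1.12  1.13] F [-1.  -0.4 -2.7] w 44.3
7 rows travel [np.float64(-0.0356), np.float64(-0.0158), np.float64(-0.0013)] turn z 0.0592
```

View pics/s1.png

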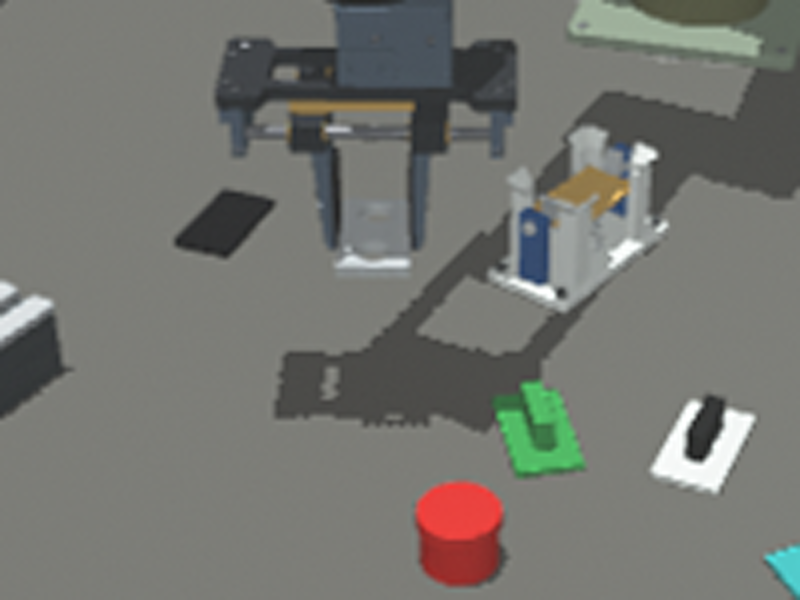

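The blank is held level between the fingers, with its near edge at crop (335–410,270). Moving it over the magazine.

```bash
python3 -m pendant '[{"travel":[-0.0356,-0.0158,-0.0013],"turn":[0,0,0.0592]},{"travel":[-0.0356,-0.0158,-0.0013],"turn":[0,0,0.0592]},{"travel":[-0.0356,-0.0158,-0.0013],"turn":[0,0,0.0592]},{"travel":[-0.0356,-0.0158,-0.0013],"turn":[0,0,0.0592]},{"travel":[-0.0356,-0.0158,-0.0013],"turn":[0,0,0.0592]},{"travel":[-0.0356,-0.0158,-0.0013],"turn":[0,0,0.0592]},{"travel":[-0.0356,-0.0158,-0.0013],"turn":[0,0,0.0592]}]'
python3 -m pendant '[{"travel":[0,0,0.02],"turn":[0,0,0]},{"travel":[0,0,0.02],"turn":[0,0,0]},{"travel":[0,0,0],"turn":[0,0,0]},{"travel":[0,0,0],"turn":[0,0,0]}]'
python3 - <<'E'
from h import *
from plan import plan
im=eyes.read_camera("scene");cv2.imwrite("pics/s2.png",cv2.resize(im[110:220,270:400,::-1],None,fx=5.4,fy=5.4,interpolation=cv2.INTER_CUBIC))
plan([(436,-15.8,88,-22.8)])
E
```

```text
t: 4.95
ee_pos: [432.9, -15.4, 128.3]
orientation: [0.98, -0.2, -0.003, 0.0]
ft_force: [0.9, 0.3, -2.1]
width: 0.49
finger_force: 30.0
t: 5.28
ee_pos: [434.7, -15.7, 96.8]
orientation: [0.98, -0.198, -0.003, 0.0]
ft_force: [-0.2, 0.6, -1.7]
width: 0.487
finger_force: 30.0
t 5.33 at [435.9 -15.9  97.6] yaw -22.81 j [-0.06  0.22  2.04 -0.    0.89  1.91] F [ 0.6 -0.5 -1.5] w 44.4
1 rows travel [np.float64(0.0001), np.float64(-0.0001), np.float64(0.012)] turn z -0.0001
```

View pics/s2.png

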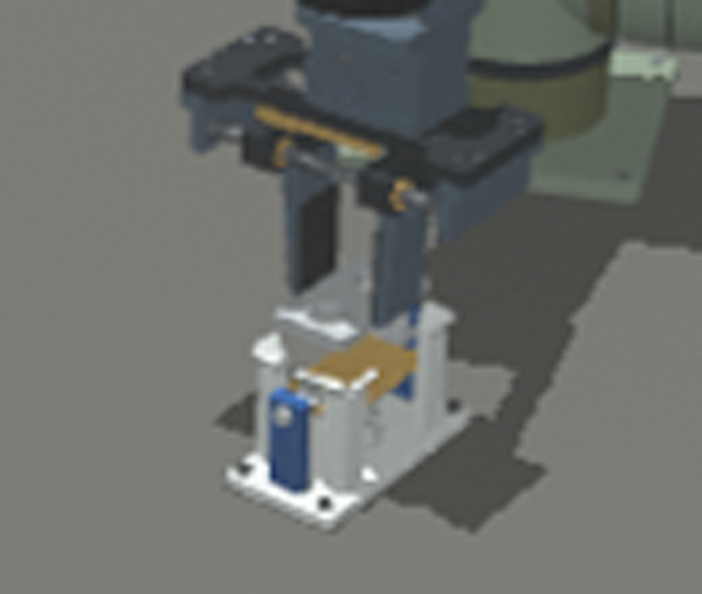

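```bash
python3 - <<'E'
from h import *
f=lambda l:(np.array(l,float)+.5)/5.4-.5+[270,110]
u=np.array([np.cos(np.radians(-22.8)),np.sin(np.radians(-22.8))])
for z in(101,103):
    w=plane("scene",f([(277,312),(353,332)]),z);print(w.round(1),"len",np.linalg.norm(w[1]-w[0]),"centre",(w.mean(0)-40*u).round(1))
w=plane("scene",f([(230,475),(333,528),(468,415)]),10);print("mag",w.round(1),(w[:2].mean(0)-68*u).round(1),((w[0]+w[2])/2).round(1))
# expected pixel of true plate at TCP pose
P=np.array([[*(np.array([435.9,-15.9])+40*u),103]]);print("exp edge mid px crop",(proj("scene",P)-[270,110]+.5)*5.4)
E
```

```text
[[465.8 -49.1]
 [475.2  -6. ]] len 44.064723197532956 centre [433.6 -12. ]
[[469.1 -48.3]
 [478.4  -5.3]] len 43.93824187494183 centre [436.9 -11.3]
mag [[490.2 -68. ]
 [524.   -3.1]
 [397.6  45.4]] [444.4  -9.2] [443.9 -11.3]
exp edge mid px crop [[307.19249071 320.29898942]]
```

```bash
for i in 1; do python3 -m pendant '[{"travel":[0,0,0.01],"turn":[0,0,0]},{"travel":[0,0,0.01],"turn":[0,0,0]},{"travel":[0,0,0],"turn":[0,0,0]},{"travel":[0,0,0],"turn":[0,0,0]}]'; done
python3 -m pendant '[{"travel":[0,0,0.004],"turn":[0,0,0]},{"travel":[0,0,0],"turn":[0,0,0]}]'
python3 -m pendant '[{"travel":[0,0,0.004],"turn":[0,0,0]},{"travel":[0,0,0],"turn":[0,0,0]}]'
```

```text
t: 5.67
ee_pos: [436.1, -16.0, 81.9]
orientation: [0.98, -0.198, -0.001, 0.0]
ft_force: [0.3, 0.2, -2.0]
width: 0.488
finger_force: 30.0
t: 5.83
ee_pos: [436.4, -15.9, 79.0]
orientation: [0.98, -0.198, -0.0, 0.0]
ft_force: [-0.5, -0.2, -3.0]
width: 0.487
finger_force: 30.0
t: 6.0
ee_pos: [436.2, -15.8, 75.7]
orientation: [0.98, -0.198, -0.0, 0.0]
ft_force: [-0.6, 0.0, -2.0]
width: 0.492
finger_force: 30.0
```

```bash
python3 -m pendant '[{"travel":[0,0,0.004],"turn":[0,0,0]},{"travel":[0,0,0],"turn":[0,0,0]}]'
python3 -m pendant '[{"travel":[0,0,0.004],"turn":[0,0,0]},{"travel":[0,0,0],"turn":[0,0,0]}]'
python3 -m pendant '[{"travel":[0,0,0.004],"turn":[0,0,0]},{"travel":[0,0,0],"turn":[0,0,0]}]'
```

```text
t: 6.17
ee_pos: [436.6, -15.7, 72.7]
orientation: [0.98, -0.198, 0.0, -0.0]
ft_force: [0.7, 2.2, -2.7]
width: 0.493
finger_force: 30.0
t: 6.33
ee_pos: [436.8, -15.5, 69.5]
orientation: [0.98, -0.198, 0.0, -0.0]
ft_force: [1.6, 2.5, -2.0]
width: 0.489
finger_force: 30.0
t: 6.5
ee_pos: [437.1, -15.6, 66.3]
orientation: [0.98, -0.198, 0.001, -0.0]
ft_force: [2.1, 3.8, -0.5]
width: 0.488
finger_force: 30.0
```

```bash
python3 -m pendant '[{"travel":[0,-0.0015,0],"turn":[0,0,0]},{"travel":[0,0,0],"turn":[0,0,0]}]'
python3 -m pendant '[{"travel":[0,0,0.005],"turn":[0,0,0]},{"travel":[0,0,0],"turn":[0,0,0]}]'
python3 -m pendant '[{"travel":[0,0,0.005],"turn":[0,0,0]},{"travel":[0,0,0],"turn":[0,0,0]}]'
python3 -m pendant '[{"travel":[0,0,0.005],"turn":[0,0,0]},{"travel":[0,0,0],"turn":[0,0,0]}]'
```

```text
t: 6.67
ee_pos: [436.5, -15.1, 66.3]
orientation: [0.98, -0.197, -0.0, 0.001]
ft_force: [-0.3, -0.6, 0.5]
width: 0.491
finger_force: 30.0
t: 6.83
ee_pos: [436.4, -14.8, 61.8]
orientation: [0.98, -0.198, -0.001, 0.0]
ft_force: [0.2, 1.1, -2.2]
width: 0.485
finger_force: 30.0
t: 7.0
ee_pos: [436.8, -14.9, 57.8]
orientation: [0.98, -0.198, -0.0, 0.0]
ft_force: [1.1, 0.1, -1.3]
width: 0.485
finger_force: 30.0
t: 7.17
ee_pos: [436.9, -14.9, 54.1]
orientation: [0.98, -0.198, -0.0, 0.0]
ft_force: [-0.2, -0.2, 0.1]
width: 0.491
finger_force: 30.0
```

```bash
python3 -m pendant '[{"travel":[0,0,0.005],"turn":[0,0,0]},{"travel":[0,0,0],"turn":[0,0,0]}]'
python3 -m pendant '[{"travel":[0,0,0.005],"turn":[0,0,0]},{"travel":[0,0,0],"turn":[0,0,0]}]'
python3 -m pendant '[{"travel":[0,0,0.004],"turn":[0,0,0]},{"travel":[0,0,0],"turn":[0,0,0]},{"travel":[0,0,0],"turn":[0,0,0]},{"travel":[0,0,0],"turn":[0,0,0]}]'
python3 - <<'E'
from h import *
from plan import plan
im=eyes.read_camera("scene");cv2.imwrite("pics/s3.png",cv2.resize(im[130:220,290:380,::-1],None,fx=6,fy=6,interpolation=cv2.INTER_CUBIC))
plan([])
E
```

```text
t: 7.33
ee_pos: [436.9, -14.9, 50.1]
orientation: [0.98, -0.198, -0.0, 0.0]
ft_force: [-0.6, -1.5, 3.2]
width: 0.49
finger_force: 30.0
t: 7.5
ee_pos: [437.0, -14.8, 46.1]
orientation: [0.98, -0.198, 0.0, 0.0]
ft_force: [-0.4, -1.1, 3.8]
width: 0.487
finger_force: 30.0
t: 7.83
ee_pos: [437.0, -14.9, 43.3]
orientation: [0.98, -0.198, 0.0, 0.0]
ft_force: [-1.1, -1.7, 3.8]
width: 0.486
finger_force: 30.0
t 7.88 at [437.  -14.9  43.4] yaw -22.8 j [-0.06  0.3   2.1  -0.    0.73  1.91] F [-1.3 -1.3  5.5] w 44.2
```

View pics/s3.png

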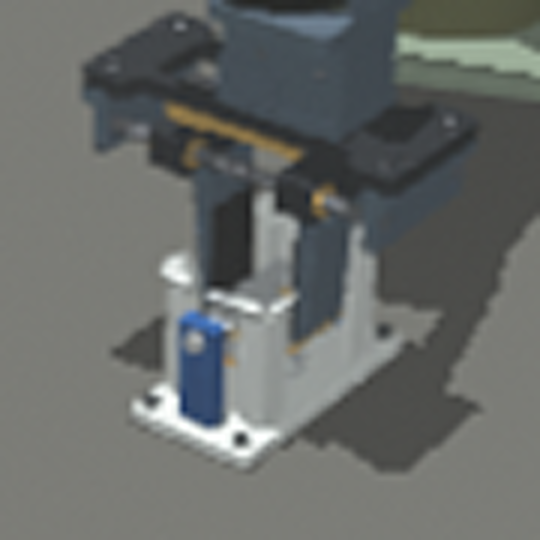

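The picture shows the blank down inside the well between the guides, and the 7.5 N load matches the follower at 13 mm, so it is under the catches. I'm releasing and going to the separator.

```bash
python3 -m pendant '[{"travel":[0,0,0],"turn":[0,0,0]},{"travel":[0,0,0],"turn":[0,0,0]},{"travel":[0,0,0],"turn":[0,0,0]},{"travel":[0,0,-0.02],"turn":[0,0,0]},{"travel":[0,0,-0.035],"turn":[0,0,0]},{"travel":[0,0,-0.035],"turn":[0,0,0]},{"travel":[0,0,0],"turn":[0,0,0]}]' 0.35
python3 plan.py 464.5,-283.5,110,-6.5 464.5,-283.5,2,-6.5
```

```text
t: 8.47
ee_pos: [440.4, -14.8, 119.4]
orientation: [0.98, -0.198, 0.005, -0.001]
ft_force: [1.2, -0.3, 0.9]
width: 0.674
finger_force: 0.0
t 8.47 at [440.4 -14.8 119.4] yaw -22.81 j [-0.06  0.2   2.    0.    0.93  1.91] F [ 1.2 -0.3  0.9] w 61.4
8 rows travel [np.float64(0.015), np.float64(0.0395), np.float64(0.0015)] turn z -0.0226
4 rows travel [np.float64(0.0), np.float64(-0.0), np.float64(0.0338)] turn z -0.0
```

```bash
python3 -m pendant '[{"travel":[0.015,0.0395,0],"turn":[0,0,-0.0226]},{"travel":[0.015,0.0395,0],"turn":[0,0,-0.0226]},{"travel":[0.015,0.0395,0],"turn":[0,0,-0.0226]},{"travel":[0.015,0.0395,0],"turn":[0,0,-0.0226]},{"travel":[0.015,0.0395,0],"turn":[0,0,-0.0226]},{"travel":[0.015,0.0395,0],"turn":[0,0,-0.0226]},{"travel":[0.015,0.0395,0],"turn":[0,0,-0.0226]},{"travel":[0.015,0.0395,0],"turn":[0,0,-0.0226]}]'
python3 -m pendant '[{"travel":[0,0,0],"turn":[0,0,0]},{"travel":[0,0,0],"turn":[0,0,0]},{"travel":[0,0,0],"turn":[0,0,0]}]'
python3 - <<'E'
from h import *
from plan import plan
im=eyes.read_camera("top")
plan([(464.5,-283.5,20,-6.5),(464.5,-283.5,2,-6.5)])
im2=eyes.read_camera("scene")
a=cv2.resize(im[235:315,300:380,::-1],None,fx=5,fy=5,interpolation=cv2.INTER_CUBIC);b=cv2.resize(im2[145:225,300:380,::-1],None,fx=5,fy=5,interpolation=cv2.INTER_CUBIC)
cv2.imwrite("pics/m4.png",np.hstack([a,b]))
E
```

```text
t: 9.13
ee_pos: [460.4, -284.7, 114.5]
orientation: [0.998, -0.056, -0.0, -0.0]
ft_force: [0.9, 0.4, 0.4]
width: 0.675
finger_force: 0.0
t: 9.38
ee_pos: [460.1, -282.4, 114.4]
orientation: [0.998, -0.057, -0.001, -0.001]
ft_force: [-0.1, 0.5, -1.1]
width: 0.675
finger_force: 0.0
t 9.43 at [ 460.2 -281.9  114.6] yaw -6.52 j [-0.57  0.35  1.79  0.    1.    1.11] F [-0.4  0.6  0.2] w 61.5
3 rows travel [np.float64(0.0019), np.float64(0.0004), np.float64(0.0394)] turn z -0.0001
1 rows travel [np.float64(0.0), np.float64(-0.0), np.float64(0.0225)] turn z -0.0
```

View pics/m4.png

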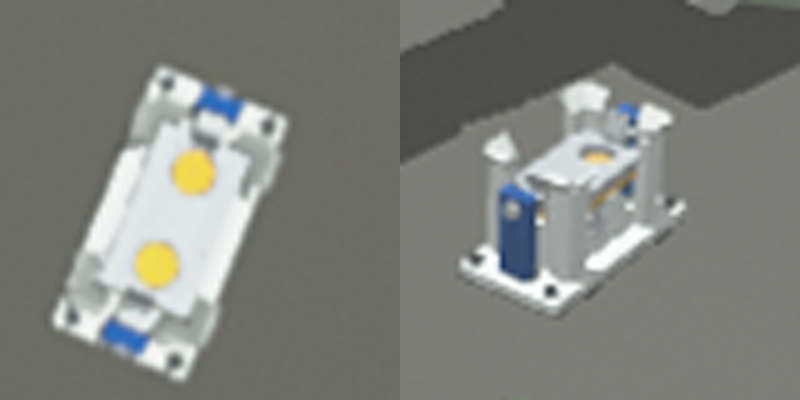

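The bored blank is in the well, follower showing through both holes (left crop about (193,172) and (157,265)), with both catch tips over its ends. Now the separator.

```bash
python3 -m pendant '[{"travel":[0.0019,0.0004,0.0394],"turn":[0,0,0]},{"travel":[0.0019,0.0004,0.0394],"turn":[0,0,0]},{"travel":[0.0019,0.0004,0.0394],"turn":[0,0,0]},{"travel":[0,0,0.0115],"turn":[0,0,0]},{"travel":[0,0,0.0115],"turn":[0,0,0]},{"travel":[0,0,0],"turn":[0,0,0]},{"travel":[0,0,0],"turn":[0,0,0]}]'
python3 -m pendant '[{"travel":[0,0,0],"turn":[0,0,0]},{"travel":[0,0,0],"turn":[0,0,0]},{"travel":[0,0,0],"turn":[0,0,0]},{"travel":[0,0,0],"turn":[0,0,0]},{"travel":[0,0,0],"turn":[0,0,0]},{"travel":[0,0,0],"turn":[0,0,0]}]' -1
python3 plan.py
python3 -m pendant '[{"travel":[0,0,-0.03],"turn":[0,0,0]},{"travel":[0,0,-0.04],"turn":[0,0,0]},{"travel":[0,0,-0.04],"turn":[0,0,0]},{"travel":[0,0,-0.03],"turn":[0,0,0]},{"travel":[0,0,0],"turn":[0,0,0]},{"travel":[0,0,0],"turn":[0,0,0]},{"travel":[0,0,0],"turn":[0,0,0]}]'
python3 plan.py 437,-14.8,110,-22.8
```

```text
t: 10.07
ee_pos: [466.1, -284.7, 3.3]
orientation: [0.998, -0.057, 0.001, 0.0]
ft_force: [0.3, 0.8, -0.3]
width: 0.673
finger_force: 0.0
t: 10.57
ee_pos: [465.9, -285.1, 3.4]
orientation: [0.998, -0.057, 0.001, 0.001]
ft_force: [-0.1, 0.4, 6.2]
width: 0.487
finger_force: 30.0
t 10.57 at [ 465.9 -285.1    3.4] yaw -6.54 j [-0.57  0.49  1.9  -0.    0.75  1.11] F [-0.1  0.4  6.2] w 44.3
t: 11.15
ee_pos: [464.6, -284.3, 113.5]
orientation: [0.998, -0.057, -0.001, -0.0]
ft_force: [-0.0, 0.1, -0.5]
width: 0.485
finger_force: 30.0
t 11.15 at [ 464.6 -284.3  113.5] yaw -6.54 j [-0.57  0.36  1.78 -0.    1.    1.11] F [-0.   0.1 -0.5] w 44.1
8 rows travel [np.float64(-0.0142), np.float64(-0.04), np.float64(0.0005)] turn z 0.0226
```

```bash
python3 -m pendant '[{"travel":[-0.0142,-0.04,0],"turn":[0,0,0.0226]},{"travel":[-0.0142,-0.04,0],"turn":[0,0,0.0226]},{"travel":[-0.0142,-0.04,0],"turn":[0,0,0.0226]},{"travel":[-0.0142,-0.04,0],"turn":[0,0,0.0226]},{"travel":[-0.0142,-0.04,0],"turn":[0,0,0.0226]},{"travel":[-0.0142,-0.04,0],"turn":[0,0,0.0226]},{"travel":[-0.0142,-0.04,0],"turn":[0,0,0.0226]},{"travel":[-0.0142,-0.04,0],"turn":[0,0,0.0226]}]'
python3 -m pendant '[{"travel":[0,0,0],"turn":[0,0,0]},{"travel":[0,0,0],"turn":[0,0,0]},{"travel":[0,0,0],"turn":[0,0,0]},{"travel":[0,0,0],"turn":[0,0,0]}]'
python3 - <<'E'
from h import *
from plan import plan
plan([(437,-14.8,86,-22.8)])
im=eyes.read_camera("scene");cv2.imwrite("pics/s5.png",cv2.resize(im[110:220,270:400,::-1],None,fx=5.4,fy=5.4,interpolation=cv2.INTER_CUBIC))
E
```

```text
t: 11.82
ee_pos: [435.6, -13.8, 112.6]
orientation: [0.98, -0.199, -0.002, 0.0]
ft_force: [0.6, 0.7, -0.6]
width: 0.484
finger_force: 30.0
t: 12.15
ee_pos: [437.1, -16.3, 113.5]
orientation: [0.98, -0.198, -0.001, 0.0]
ft_force: [-0.5, 0.1, -0.2]
width: 0.486
finger_force: 30.0
t 12.15 at [437.1 -16.3 113.5] yaw -22.86 j [-0.06  0.2   2.01 -0.    0.93  1.91] F [-0.5  0.1 -0.2] w 44.2
1 rows travel [np.float64(-0.0008), np.float64(-0.0017), np.float64(0.0344)] turn z -0.0007
```

View pics/s5.png

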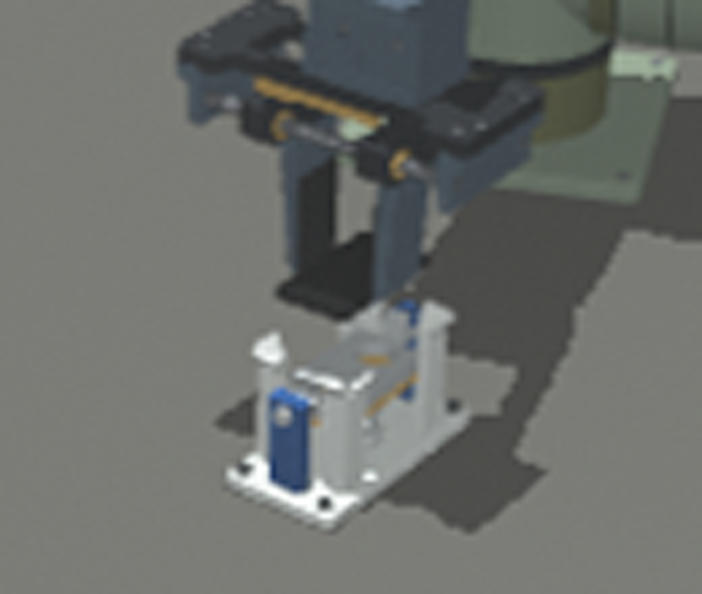

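The separator is held level, near edge at crop (280–350,300), above the well with the bored blank visible in it.

```bash
python3 -m pendant '[{"travel":[0,-0.001,0.017],"turn":[0,0,0]},{"travel":[0,0,0.017],"turn":[0,0,0]},{"travel":[0,0,0.006],"turn":[0,0,0]},{"travel":[0,0,0],"turn":[0,0,0]},{"travel":[0,0,0],"turn":[0,0,0]}]'
python3 -m pendant '[{"travel":[0,0,0.004],"turn":[0,0,0]},{"travel":[0,0,0.004],"turn":[0,0,0]},{"travel":[0,0,0],"turn":[0,0,0]}]'
python3 -m pendant '[{"travel":[0,0,0.004],"turn":[0,0,0]},{"travel":[0,0,0.004],"turn":[0,0,0]},{"travel":[0,0,0],"turn":[0,0,0]}]'
```

```text
t: 12.62
ee_pos: [437.9, -15.3, 82.3]
orientation: [0.98, -0.198, -0.0, 0.0]
ft_force: [0.1, -0.9, 0.1]
width: 0.484
finger_force: 30.0
t: 12.87
ee_pos: [437.7, -14.7, 75.7]
orientation: [0.98, -0.198, -0.0, 0.0]
ft_force: [-0.3, 0.6, -0.2]
width: 0.487
finger_force: 30.0
t: 13.12
ee_pos: [438.3, -14.6, 69.4]
orientation: [0.98, -0.198, 0.0, -0.0]
ft_force: [0.1, -0.0, -0.8]
width: 0.483
finger_force: 30.0
```

```bash
python3 -m pendant '[{"travel":[0,0,0.005],"turn":[0,0,0]},{"travel":[0,0,0.005],"turn":[0,0,0]},{"travel":[0,0,0],"turn":[0,0,0]}]'
python3 -m pendant '[{"travel":[0,0,0.005],"turn":[0,0,0]},{"travel":[0,0,0.005],"turn":[0,0,0]},{"travel":[0,0,0],"turn":[0,0,0]}]'
python3 -m pendant '[{"travel":[0,0,0.005],"turn":[0,0,0]},{"travel":[0,0,0.0045],"turn":[0,0,0]},{"travel":[0,0,0],"turn":[0,0,0]}]'
python3 -m pendant '[{"travel":[0,0,0.002],"turn":[0,0,0]},{"travel":[0,0,0],"turn":[0,0,0]},{"travel":[0,0,0],"turn":[0,0,0]}]'
```

```text
t: 13.37
ee_pos: [438.0, -14.5, 61.1]
orientation: [0.98, -0.198, 0.0, -0.0]
ft_force: [0.9, 0.5, -1.7]
width: 0.488
finger_force: 30.0
t: 13.62
ee_pos: [438.0, -14.6, 53.1]
orientation: [0.98, -0.198, 0.0, -0.0]
ft_force: [1.9, 0.2, 1.7]
width: 0.486
finger_force: 30.0
t: 13.87
ee_pos: [438.1, -14.6, 45.7]
orientation: [0.98, -0.198, 0.0, -0.0]
ft_force: [-1.0, 1.1, 5.0]
width: 0.487
finger_force: 30.0
t: 14.12
ee_pos: [438.1, -14.6, 44.5]
orientation: [0.98, -0.198, 0.0, -0.0]
ft_force: [-1.1, 1.2, 5.6]
width: 0.486
finger_force: 30.0
```

```bash
python3 -m pendant '[{"travel":[0,0,0],"turn":[0,0,0]},{"travel":[0,0,0],"turn":[0,0,0]},{"travel":[0,0,0],"turn":[0,0,0]},{"travel":[0,0,-0.02],"turn":[0,0,0]},{"travel":[0,0,-0.035],"turn":[0,0,0]},{"travel":[0,0,-0.03],"turn":[0,0,0]},{"travel":[0,0,0],"turn":[0,0,0]},{"travel":[0,0,0],"turn":[0,0,0]}]' 0.35
python3 -m pendant '[{"travel":[0,0,0],"turn":[0,0,0]},{"travel":[0,0,0],"turn":[0,0,0]}]'
python3 plan.py 495.7,283.3,110,-20.8
```

```text
t: 14.78
ee_pos: [438.4, -14.7, 113.0]
orientation: [0.98, -0.198, 0.001, -0.0]
ft_force: [-0.3, -0.5, -0.1]
width: 0.676
finger_force: 0.0
t: 14.95
ee_pos: [436.7, -14.6, 111.1]
orientation: [0.98, -0.198, -0.001, 0.0]
ft_force: [-0.4, -0.2, -1.2]
width: 0.674
finger_force: 0.0
t 14.95 at [436.7 -14.6 111.1] yaw -22.81 j [-0.06  0.21  2.02 -0.    0.92  1.91] F [-0.4 -0.2 -1.2] w 61.3
9 rows travel [np.float64(-0.0078), np.float64(-0.0414), np.float64(0.0001)] turn z -0.0025
```

```bash
python3 -m pendant '[{"travel":[-0.0078,-0.0414,0],"turn":[0,0,-0.0025]},{"travel":[-0.0078,-0.0414,0],"turn":[0,0,-0.0025]},{"travel":[-0.0078,-0.0414,0],"turn":[0,0,-0.0025]},{"travel":[-0.0078,-0.0414,0],"turn":[0,0,-0.0025]},{"travel":[-0.0078,-0.0414,0],"turn":[0,0,-0.0025]},{"travel":[-0.0078,-0.0414,0],"turn":[0,0,-0.0025]},{"travel":[-0.0078,-0.0414,0],"turn":[0,0,-0.0025]},{"travel":[-0.0078,-0.0414,0],"turn":[0,0,-0.0025]}]'
python3 -m pendant '[{"travel":[-0.0078,-0.0414,0],"turn":[0,0,-0.0025]},{"travel":[0,0,0],"turn":[0,0,0]},{"travel":[0,0,0],"turn":[0,0,0]},{"travel":[0,0,0],"turn":[0,0,0]},{"travel":[0,0,0],"turn":[0,0,0]}]'
python3 - <<'E'
from h import *
from plan import plan
plan([(495.7,283.3,20,-20.8),(495.7,283.3,2.5,-20.8)])
im=eyes.read_camera("top")
im2=eyes.read_camera("scene")
a=cv2.resize(im[235:315,300:380,::-1],None,fx=5,fy=5,interpolation=cv2.INTER_CUBIC);b=cv2.resize(im2[145:225,300:380,::-1],None,fx=5,fy=5,interpolation=cv2.INTER_CUBIC)
cv2.imwrite("pics/m6.png",np.hstack([a,b]))
E
```

```text
t: 15.62
ee_pos: [490.2, 251.0, 110.7]
orientation: [0.983, -0.182, -0.001, 0.001]
ft_force: [1.5, -0.7, 0.2]
width: 0.677
finger_force: 0.0
t: 16.03
ee_pos: [496.2, 281.5, 111.4]
orientation: [0.984, -0.181, -0.001, 0.001]
ft_force: [-0.1, -0.3, -0.4]
width: 0.677
finger_force: 0.0
t 16.03 at [496.2 281.5 111.4] yaw -20.84 j [ 0.5   0.4   1.72 -0.    1.02  2.43] F [-0.1 -0.3 -0.4] w 61.6
3 rows travel [np.float64(-0.0005), np.float64(-0.0006), np.float64(0.0381)] turn z -0.0001
1 rows travel [np.float64(0.0), np.float64(-0.0), np.float64(0.0219)] turn z -0.0
```

View pics/m6.png

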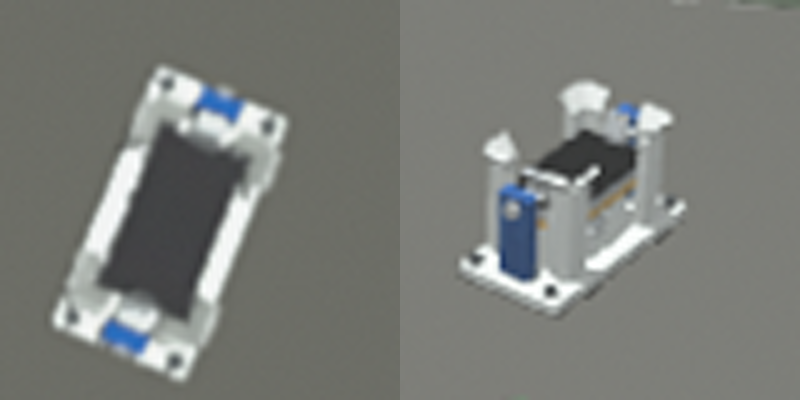

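The separator sits in the well with both catch tips over its ends (left crop about (212,128) and (137,302)). Now the slotted blank.

```bash
python3 -m pendant '[{"travel":[-0.0005,-0.0006,0.0381],"turn":[0,0,0]},{"travel":[-0.0005,-0.0006,0.0381],"turn":[0,0,0]},{"travel":[-0.0005,-0.0006,0.0381],"turn":[0,0,0]},{"travel":[0,0,0.011],"turn":[0,0,0]},{"travel":[0,0,0.011],"turn":[0,0,0]},{"travel":[0,0,0],"turn":[0,0,0]},{"travel":[0,0,0],"turn":[0,0,0]}]'
python3 -m pendant '[{"travel":[0,0,0],"turn":[0,0,0]},{"travel":[0,0,0],"turn":[0,0,0]},{"travel":[0,0,0],"turn":[0,0,0]},{"travel":[0,0,0],"turn":[0,0,0]},{"travel":[0,0,0],"turn":[0,0,0]},{"travel":[0,0,0],"turn":[0,0,0]}]' -1
python3 -m pendant '[{"travel":[0,0,-0.03],"turn":[0,0,0]},{"travel":[0,0,-0.04],"turn":[0,0,0]},{"travel":[0,0,-0.04],"turn":[0,0,0]},{"travel":[0,0,-0.03],"turn":[0,0,0]},{"travel":[0,0,0],"turn":[0,0,0]},{"travel":[0,0,0],"turn":[0,0,0]},{"travel":[0,0,0],"turn":[0,0,0]},{"travel":[0,0,0],"turn":[0,0,0]}]'
python3 plan.py 437.3,-14.7,113,-22.8
```

```text
t: 16.72
ee_pos: [497.2, 284.7, 4.2]
orientation: [0.984, -0.181, 0.001, -0.001]
ft_force: [1.1, 0.2, 0.4]
width: 0.672
finger_force: 0.0
t: 17.22
ee_pos: [496.8, 284.6, 4.4]
orientation: [0.984, -0.18, 0.001, -0.0]
ft_force: [-0.3, -1.3, 6.0]
width: 0.486
finger_force: 30.0
t: 17.88
ee_pos: [494.9, 284.0, 113.0]
orientation: [0.984, -0.18, -0.002, 0.001]
ft_force: [-0.8, -0.3, -1.5]
width: 0.485
finger_force: 30.0
t 17.88 at [494.9 284.  113. ] yaw -20.78 j [ 0.5   0.4   1.72 -0.    1.03  2.43] F [-0.8 -0.3 -1.5] w 44.2
9 rows travel [np.float64(0.0079), np.float64(0.0415), np.float64(0.0)] turn z 0.0025
```

```bash
python3 -m pendant '[{"travel":[0.0079,0.0415,0],"turn":[0,0,0.0025]},{"travel":[0.0079,0.0415,0],"turn":[0,0,0.0025]},{"travel":[0.0079,0.0415,0],"turn":[0,0,0.0025]},{"travel":[0.0079,0.0415,0],"turn":[0,0,0.0025]},{"travel":[0.0079,0.0415,0],"turn":[0,0,0.0025]},{"travel":[0.0079,0.0415,0],"turn":[0,0,0.0025]},{"travel":[0.0079,0.0415,0],"turn":[0,0,0.0025]},{"travel":[0.0079,0.0415,0],"turn":[0,0,0.0025]}]'
python3 -m pendant '[{"travel":[0.0079,0.0415,0],"turn":[0,0,0.0025]},{"travel":[0,0,0],"turn":[0,0,0]},{"travel":[0,0,0],"turn":[0,0,0]},{"travel":[0,0,0],"turn":[0,0,0]},{"travel":[0,0,0],"turn":[0,0,0]},{"travel":[0,0,0],"turn":[0,0,0]}]'
python3 plan.py 437.3,-14.7,83,-22.8
```

```text
t: 18.55
ee_pos: [444.1, 17.6, 113.7]
orientation: [0.981, -0.196, -0.002, 0.0]
ft_force: [1.6, -0.8, -2.1]
width: 0.487
finger_force: 30.0
t: 19.05
ee_pos: [438.9, -12.9, 114.8]
orientation: [0.98, -0.197, -0.0, -0.0]
ft_force: [-0.3, 0.7, -2.0]
width: 0.486
finger_force: 30.0
t 19.05 at [438.9 -12.9 114.8] yaw -22.7 j [-0.06  0.2   2.01  0.    0.93  1.91] F [-0.3  0.7 -2. ] w 44.3
1 rows travel [np.float64(-0.001), np.float64(0.0028), np.float64(0.0398)] turn z 0.0011
```

```bash
python3 -m pendant '[{"travel":[-0.0008,0.0024,0.02],"turn":[0,0,0.001]},{"travel":[0,0,0.02],"turn":[0,0,0]},{"travel":[0,0,0],"turn":[0,0,0]},{"travel":[0,0,0],"turn":[0,0,0]},{"travel":[0,0,0],"turn":[0,0,0]}]'
python3 -m pendant '[{"travel":[0,0,0.004],"turn":[0,0,0]},{"travel":[0,0,0.004],"turn":[0,0,0]},{"travel":[0,0,0],"turn":[0,0,0]}]'
python3 -m pendant '[{"travel":[0,0,0.004],"turn":[0,0,0]},{"travel":[0,0,0.002],"turn":[0,0,0]},{"travel":[0,0,0],"turn":[0,0,0]}]'
```

```text
t: 19.47
ee_pos: [438.1, -15.0, 83.7]
orientation: [0.98, -0.198, 0.0, -0.0]
ft_force: [-0.1, 0.2, -2.1]
width: 0.486
finger_force: 30.0
t: 19.72
ee_pos: [437.4, -15.5, 76.7]
orientation: [0.98, -0.198, -0.0, 0.0]
ft_force: [-0.8, 0.6, -2.2]
width: 0.486
finger_force: 30.0
t: 19.97
ee_pos: [437.7, -15.6, 72.1]
orientation: [0.98, -0.199, 0.0, -0.0]
ft_force: [-0.0, 0.6, -0.8]
width: 0.487
finger_force: 30.0
```

```bash
python3 -m pendant '[{"travel":[0,-0.0008,0.004],"turn":[0,0,0]},{"travel":[0,0,0.004],"turn":[0,0,0]},{"travel":[0,0,0],"turn":[0,0,0]}]'
python3 -m pendant '[{"travel":[0,0,0.005],"turn":[0,0,0]},{"travel":[0,0,0.005],"turn":[0,0,0]},{"travel":[0,0,0],"turn":[0,0,0]}]'
python3 -m pendant '[{"travel":[0,0,0.005],"turn":[0,0,0]},{"travel":[0,0,0.005],"turn":[0,0,0]},{"travel":[0,0,0],"turn":[0,0,0]}]'
python3 -m pendant '[{"travel":[0,0,0.004],"turn":[0,0,0]},{"travel":[0,0,0.002],"turn":[0,0,0]},{"travel":[0,0,0],"turn":[0,0,0]},{"travel":[0,0,0],"turn":[0,0,0]}]'
```

```text
t: 20.22
ee_pos: [438.9, -15.0, 65.7]
orientation: [0.98, -0.199, 0.001, -0.0]
ft_force: [2.0, 0.4, 0.1]
width: 0.493
finger_force: 30.0
t: 20.47
ee_pos: [438.6, -15.0, 57.3]
orientation: [0.98, -0.199, 0.001, -0.0]
ft_force: [3.3, 0.1, -0.5]
width: 0.488
finger_force: 30.0
t: 20.72
ee_pos: [438.5, -15.0, 49.4]
orientation: [0.98, -0.198, 0.001, -0.0]
ft_force: [2.5, -0.4, 4.5]
width: 0.486
finger_force: 30.0
t: 21.05
ee_pos: [438.5, -15.0, 45.2]
orientation: [0.98, -0.199, 0.001, -0.0]
ft_force: [2.5, 0.2, 5.8]
width: 0.487
finger_force: 30.0
```

```bash
python3 -m pendant '[{"travel":[0,0,0.002],"turn":[0,0,0]},{"travel":[0,0,0],"turn":[0,0,0]},{"travel":[0,0,0],"turn":[0,0,0]}]'
python3 -m pendant '[{"travel":[0,0,0],"turn":[0,0,0]},{"travel":[0,0,0],"turn":[0,0,0]},{"travel":[0,0,0],"turn":[0,0,0]},{"travel":[0,0,-0.02],"turn":[0,0,0]},{"travel":[0,0,-0.035],"turn":[0,0,0]},{"travel":[0,0,-0.03],"turn":[0,0,0]},{"travel":[0,0,0],"turn":[0,0,0]},{"travel":[0,0,0],"turn":[0,0,0]}]' 0.35
python3 -m pendant '[{"travel":[0,0,0],"turn":[0,0,0]},{"travel":[0,0,0],"turn":[0,0,0]}]' 0
python3 plan.py 638.2,113.5,115,-8.7
```

```text
t: 21.3
ee_pos: [438.5, -15.0, 43.7]
orientation: [0.98, -0.199, 0.001, -0.0]
ft_force: [1.9, 0.3, 6.3]
width: 0.488
finger_force: 30.0
t: 21.97
ee_pos: [437.6, -14.9, 111.7]
orientation: [0.98, -0.198, 0.001, -0.0]
ft_force: [-0.2, -0.1, -1.1]
width: 0.673
finger_force: 0.0
t: 22.13
ee_pos: [436.3, -14.9, 109.9]
orientation: [0.98, -0.198, -0.002, 0.0]
ft_force: [0.3, 0.4, 0.7]
width: 0.557
finger_force: 0.0
t 22.13 at [436.3 -14.9 109.9] yaw -22.89 j [-0.06  0.21  2.02 -0.    0.92  1.91] F [0.3 0.4 0.7] w 50.7
8 rows travel [np.float64(0.0245), np.float64(-0.0283), np.float64(-0.0008)] turn z -0.0197
```

```bash
python3 -m pendant '[{"travel":[0.0245,-0.0283,-0.0008],"turn":[0,0,-0.0197]},{"travel":[0.0245,-0.0283,-0.0008],"turn":[0,0,-0.0197]},{"travel":[0.0245,-0.0283,-0.0008],"turn":[0,0,-0.0197]},{"travel":[0.0245,-0.0283,-0.0008],"turn":[0,0,-0.0197]},{"travel":[0.0245,-0.0283,-0.0008],"turn":[0,0,-0.0197]},{"travel":[0.0245,-0.0283,-0.0008],"turn":[0,0,-0.0197]},{"travel":[0.0245,-0.0283,-0.0008],"turn":[0,0,-0.0197]},{"travel":[0.0245,-0.0283,-0.0008],"turn":[0,0,-0.0197]}]'
python3 -m pendant '[{"travel":[0,0,0],"turn":[0,0,0]},{"travel":[0,0,0],"turn":[0,0,0]},{"travel":[0,0,0],"turn":[0,0,0]},{"travel":[0,0,0],"turn":[0,0,0]}]'
python3 - <<'E'
from h import *
from plan import plan
plan([(638.2,113.5,40,-8.7),(638.2,113.5,9,-8.7)])
im=eyes.read_camera("top")
im2=eyes.read_camera("scene")
a=cv2.resize(im[235:315,300:380,::-1],None,fx=5,fy=5,interpolation=cv2.INTER_CUBIC);b=cv2.resize(im2[145:265,310:430,::-1],None,fx=3.333,fy=3.333,interpolation=cv2.INTER_CUBIC)[:400,:400]
cv2.imwrite("pics/m7.png",np.hstack([a,b]))
E
```

```text
t: 22.8
ee_pos: [639.6, 113.8, 114.3]
orientation: [0.997, -0.075, -0.002, 0.001]
ft_force: [0.4, -1.8, -0.2]
width: 0.496
finger_force: 0.0
t: 23.13
ee_pos: [638.0, 112.4, 115.4]
orientation: [0.997, -0.076, -0.001, 0.0]
ft_force: [0.7, -0.1, -0.1]
width: 0.503
finger_force: 0.0
t 23.13 at [638.  112.4 115.4] yaw -8.75 j [ 0.16  0.5   1.53 -0.    1.11  1.88] F [ 0.7 -0.1 -0.1] w 45.8
3 rows travel [np.float64(0.0), np.float64(-0.0005), np.float64(0.0314)] turn z -0.0002
1 rows travel [np.float64(0.0), np.float64(-0.0), np.float64(0.0388)] turn z -0.0
```

View pics/m7.png

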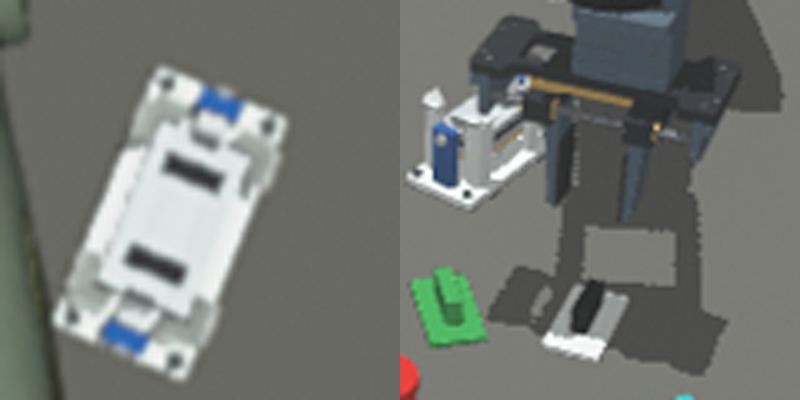

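The slotted blank is seated under both catches, with the separator showing through the slots at left crop (193,172) and (157,265). The open fingers are above the black bar of the cover.

```bash
python3 -m pendant '[{"travel":[0,-0.0005,0.0314],"turn":[0,0,0]},{"travel":[0,-0.0005,0.0314],"turn":[0,0,0]},{"travel":[0,0,0.0314],"turn":[0,0,0]},{"travel":[0,0,0.019],"turn":[0,0,0]},{"travel":[0,0,0.019],"turn":[0,0,0]},{"travel":[0,0,0],"turn":[0,0,0]},{"travel":[0,0,0],"turn":[0,0,0]}]'
python3 -m pendant '[{"travel":[0,0,0],"turn":[0,0,0]},{"travel":[0,0,0],"turn":[0,0,0]},{"travel":[0,0,0],"turn":[0,0,0]},{"travel":[0,0,0],"turn":[0,0,0]},{"travel":[0,0,0],"turn":[0,0,0]},{"travel":[0,0,0],"turn":[0,0,0]},{"travel":[0,0,0],"turn":[0,0,0]}]' -1
python3 -m pendant '[{"travel":[0,0,-0.03],"turn":[0,0,0]},{"travel":[0,0,-0.04],"turn":[0,0,0]},{"travel":[0,0,-0.04],"turn":[0,0,0]},{"travel":[0,0,-0.02],"turn":[0,0,0]},{"travel":[0,0,0],"turn":[0,0,0]},{"travel":[0,0,0],"turn":[0,0,0]},{"travel":[0,0,0],"turn":[0,0,0]},{"travel":[0,0,0],"turn":[0,0,0]}]'
python3 plan.py 437.3,-14.8,113,-22.8
```

```text
t: 23.82
ee_pos: [638.8, 113.4, 10.3]
orientation: [0.997, -0.076, -0.001, 0.0]
ft_force: [0.1, -0.4, 0.3]
width: 0.501
finger_force: 0.0
t: 24.4
ee_pos: [639.8, 113.9, 11.2]
orientation: [0.997, -0.076, 0.0, 0.0]
ft_force: [-1.0, -1.4, 3.3]
width: 0.149
finger_force: 30.0
t: 25.07
ee_pos: [638.2, 113.8, 112.3]
orientation: [0.997, -0.076, -0.002, 0.001]
ft_force: [0.2, -0.2, -0.5]
width: 0.155
finger_force: 30.0
t 25.07 at [638.2 113.8 112.3] yaw -8.72 j [ 0.16  0.51  1.53 -0.    1.11  1.88] F [ 0.2 -0.2 -0.5] w 14.1
8 rows travel [np.float64(-0.0252), np.float64(0.0275), np.float64(-0.0001)] turn z 0.0196
```

```bash
python3 -m pendant '[{"travel":[-0.0252,0.0275,0],"turn":[0,0,0.0196]},{"travel":[-0.0252,0.0275,0],"turn":[0,0,0.0196]},{"travel":[-0.0252,0.0275,0],"turn":[0,0,0.0196]},{"travel":[-0.0252,0.0275,0],"turn":[0,0,0.0196]},{"travel":[-0.0252,0.0275,0],"turn":[0,0,0.0196]},{"travel":[-0.0252,0.0275,0],"turn":[0,0,0.0196]},{"travel":[-0.0252,0.0275,0],"turn":[0,0,0.0196]},{"travel":[-0.0252,0.0275,0],"turn":[0,0,0.0196]}]'
python3 -m pendant '[{"travel":[0,0,0],"turn":[0,0,0]},{"travel":[0,0,0],"turn":[0,0,0]},{"travel":[0,0,0],"turn":[0,0,0]},{"travel":[0,0,0],"turn":[0,0,0]},{"travel":[0,0,0],"turn":[0,0,0]}]'
python3 - <<'E'
from h import *
from plan import plan
plan([(437.3,-14.8,92,-22.8)])
im=eyes.read_camera("scene");cv2.imwrite("pics/s8.png",cv2.resize(im[110:220,270:400,::-1],None,fx=5.4,fy=5.4,interpolation=cv2.INTER_CUBIC))
E
```

```text
t: 25.73
ee_pos: [436.7, -15.0, 113.2]
orientation: [0.98, -0.199, -0.001, 0.0]
ft_force: [0.1, -0.1, -0.6]
width: 0.148
finger_force: 30.0
t: 26.15
ee_pos: [439.9, -14.0, 114.3]
orientation: [0.98, -0.197, 0.0, 0.0]
ft_force: [-0.4, 0.2, -1.1]
width: 0.152
finger_force: 30.0
t 26.15 at [439.9 -14.  114.3] yaw -22.78 j [-0.06  0.21  2.01 -0.    0.93  1.91] F [-0.4  0.2 -1.1] w 13.8
1 rows travel [np.float64(-0.0026), np.float64(0.0021), np.float64(0.0279)] turn z 0.0002
```

View pics/s8.png

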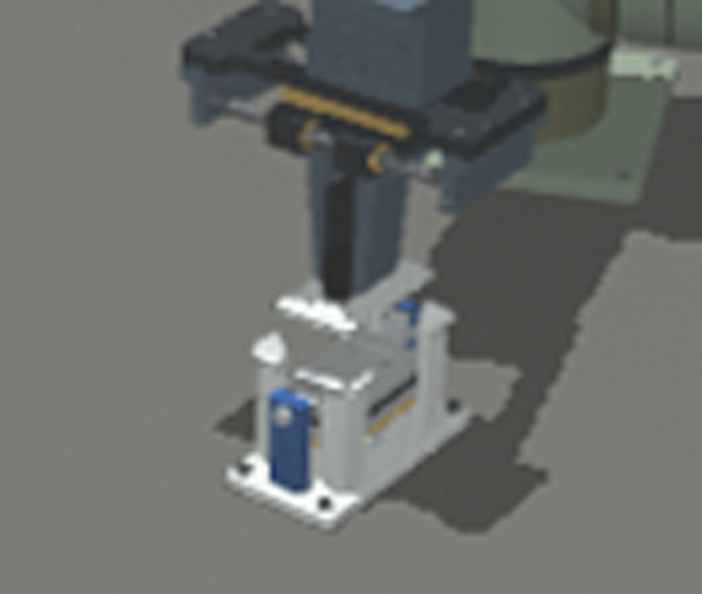

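The cover hangs level from the fingers over the well, near edge at crop (280–350,315).

```bash
python3 -m pendant '[{"travel":[-0.0015,0.0008,0.015],"turn":[0,0,0]},{"travel":[0,0,0.015],"turn":[0,0,0]},{"travel":[0,0,0],"turn":[0,0,0]},{"travel":[0,0,0],"turn":[0,0,0]},{"travel":[0,0,0],"turn":[0,0,0]}]'
python3 -m pendant '[{"travel":[0,0,0.004],"turn":[0,0,0]},{"travel":[0,0,0.004],"turn":[0,0,0]},{"travel":[0,0,0],"turn":[0,0,0]}]'
python3 -m pendant '[{"travel":[0,0,0.004],"turn":[0,0,0]},{"travel":[0,0,0.004],"turn":[0,0,0]},{"travel":[0,0,0],"turn":[0,0,0]}]'
```

```text
t: 26.62
ee_pos: [438.3, -14.4, 90.9]
orientation: [0.98, -0.198, 0.0, 0.0]
ft_force: [0.2, -0.0, -1.4]
width: 0.153
finger_force: 30.0
t: 26.87
ee_pos: [437.4, -14.4, 83.9]
orientation: [0.98, -0.198, -0.0, 0.0]
ft_force: [-0.7, 0.4, -0.5]
width: 0.149
finger_force: 30.0
t: 27.12
ee_pos: [438.1, -14.5, 77.7]
orientation: [0.98, -0.198, 0.001, -0.0]
ft_force: [1.0, -0.6, -0.5]
width: 0.15
finger_force: 30.0
```

```bash
python3 -m pendant '[{"travel":[0,0,0.005],"turn":[0,0,0]},{"travel":[0,0,0.005],"turn":[0,0,0]},{"travel":[0,0,0],"turn":[0,0,0]}]'
python3 -m pendant '[{"travel":[0,0,0.005],"turn":[0,0,0]},{"travel":[0,0,0.005],"turn":[0,0,0]},{"travel":[0,0,0],"turn":[0,0,0]}]'
python3 -m pendant '[{"travel":[0,0,0.005],"turn":[0,0,0]},{"travel":[0,0,0.004],"turn":[0,0,0]},{"travel":[0,0,0],"turn":[0,0,0]}]'
python3 -m pendant '[{"travel":[0,0,0.002],"turn":[0,0,0]},{"travel":[0,0,0],"turn":[0,0,0]},{"travel":[0,0,0],"turn":[0,0,0]},{"travel":[0,0,0],"turn":[0,0,0]}]'
```

```text
t: 27.37
ee_pos: [437.9, -14.5, 69.5]
orientation: [0.98, -0.198, 0.0, -0.0]
ft_force: [1.6, -0.3, -0.5]
width: 0.152
finger_force: 30.0
t: 27.62
ee_pos: [437.9, -14.5, 61.4]
orientation: [0.98, -0.198, 0.0, -0.0]
ft_force: [0.9, 0.1, 1.2]
width: 0.149
finger_force: 30.0
t: 27.87
ee_pos: [437.9, -14.5, 54.5]
orientation: [0.98, -0.198, 0.0, -0.0]
ft_force: [-0.5, 0.6, 5.5]
width: 0.154
finger_force: 30.0
t: 28.2
ee_pos: [437.9, -14.5, 53.4]
orientation: [0.98, -0.198, 0.0, -0.0]
ft_force: [-0.1, 0.5, 6.5]
width: 0.153
finger_force: 30.0
```

```bash
python3 -m pendant '[{"travel":[0,0,0.0022],"turn":[0,0,0]},{"travel":[0,0,0],"turn":[0,0,0]},{"travel":[0,0,0],"turn":[0,0,0]}]'
python3 -m pendant '[{"travel":[0,0,0],"turn":[0,0,0]},{"travel":[0,0,0],"turn":[0,0,0]},{"travel":[0,0,0],"turn":[0,0,0]},{"travel":[0,0,-0.02],"turn":[0,0,0]},{"travel":[0,0,-0.035],"turn":[0,0,0]},{"travel":[0,0,-0.035],"turn":[0,0,0]},{"travel":[0,0,0],"turn":[0,0,0]}]' -0.4
python3 -m pendant '[{"travel":[0,0.04,-0.01],"turn":[0,0,0]},{"travel":[0,0.04,-0.01],"turn":[0,0,0]},{"travel":[0,0.04,-0.01],"turn":[0,0,0]},{"travel":[0,0.04,-0.01],"turn":[0,0,0]},{"travel":[0,0.04,-0.01],"turn":[0,0,0]},{"travel":[0,0.04,-0.01],"turn":[0,0,0]},{"travel":[0,0,0],"turn":[0,0,0]},{"travel":[0,0,0],"turn":[0,0,0]}]'
python3 - <<'E'
from h import *
im=eyes.read_camera("top")
im2=eyes.read_camera("scene")
a=cv2.resize(im[235:315,300:380,::-1],None,fx=5,fy=5,interpolation=cv2.INTER_CUBIC);b=cv2.resize(im2[145:225,300:380,::-1],None,fx=5,fy=5,interpolation=cv2.INTER_CUBIC)
cv2.imwrite("pics/m9.png",np.hstack([a,b]))
E
```

```text
t: 28.45
ee_pos: [437.9, -14.5, 51.6]
orientation: [0.98, -0.198, 0.0, -0.0]
ft_force: [-0.1, 1.0, 6.6]
width: 0.154
finger_force: 30.0
t: 29.03
ee_pos: [440.5, -14.7, 127.1]
orientation: [0.98, -0.198, 0.004, -0.001]
ft_force: [0.9, -0.2, 0.5]
width: 0.299
finger_force: 0.0
t: 29.7
ee_pos: [362.3, -192.3, 170.7]
orientation: [0.98, -0.2, -0.0, -0.0]
ft_force: [0.3, 0.1, 0.7]
width: 0.297
finger_force: 0.0
```

View pics/m9.png

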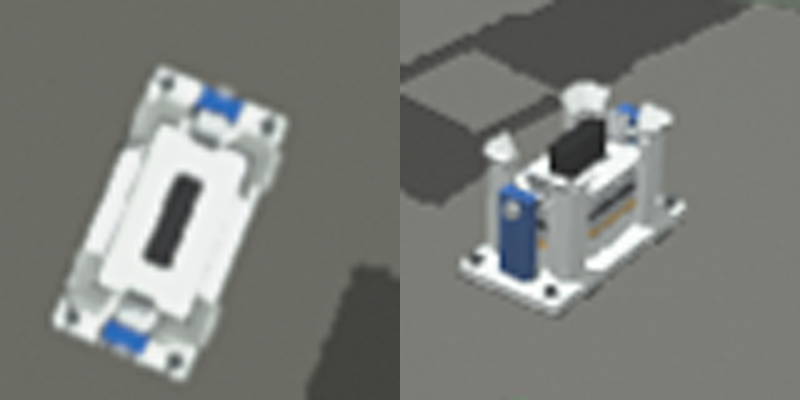

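The cover is seated level and centred, its handle at left crop (172,222), and both catch tips lie over its ends. The stack shows on the open side and the arm is clear, so I'm handing it in.

```bash
python3 -c "
from station import ticket
print(ticket.finish_job())"
```

```text
the job is handed in; nothing more can be done
None
```

The magazine is loaded bottom to top with the bored blank, separator, slotted blank and cover, all pressed under both catches by the force readings and final pictures; I handed the job in but got no verdict back.

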